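# Call guest number 7: roll the portrait table's counter wheel and clamp it

### The arm

A 6-joint arm with a two-finger parallel gripper is mounted at the origin on the work surface. World frame = base frame: x ahead of the robot, y to its left, z up, the work surface at z = 0. Lengths are in m, angles in rad, forces in N, time in s.
With the tool pointing down it reaches from about 0.25 to 0.775 m from the base axis. Payload 4 kg.
Tool frame: the origin (TCP) lies midway between the tips of the shut fingers; the grasp point (between the pads) lies arm.grasp_offset behind it (arm.grasp_offset is the distance from the TCP to the grasp point, in m); z points along the fingers, y is the line along which they close (so a half turn about z gives the same grasp; the last joint's range is limited). The gripper opens to 94 mm and grips with 3 to 60 N. Pads are 16 mm wide; open, the fingers measure 119 mm over their backs; the gripper's body (75 mm by 177 mm) begins 78 mm behind the grasp point.
Start: joints at [1.067, 0.087, 1.371, -0, 1.684, -0.103], TCP at [0.215, 0.506, 0.206] pointing down, gripper open.
Joint ranges: [-3.1, 3.1], [-0.76, 2.03], [0.27, 2.55], [-1.08, 4.22], [0.17, 2.65], [-2.57, 2.57]. Speed limits (rad/s): [2.79, 2.79, 3.14, 3.14, 3.14, 3.14].

### API

Orientations are given as a rotation vector (axis times angle).
In Python, from station import arm gives the robot as it stands.
- The arm moves only by the tool move_arm, never from a script. Its argument "moves" is a list that holds one entry, the list of rows, each a list of 5 numbers: the opening, from -1 (shut) to 1 (fully open), then the shift along the world's x, y, z scaled (see below), then the turn about the world's z scaled (see below). In form: [[[claw, dx, dy, dz, yaw], ...]]. A call has 1 to 5 rows; each row is the pose to reach, as a shift and turn from the pose commanded when the call began; what a row does not reach only later rows make up. The controller multiplies each number of a shift by 1000 mm and each number of a turn by 45 degrees. A row lasts 1/8 s, in which the tool goes at most 62.5 mm and 10.7 degrees, less where a joint would pass 70% of its speed; a pose out of reach is approached as far as the arm can. A call with a number of a shift or a turn outside -1 to 1 is refused whole. A call with a gripper value outside its range is refused whole. The fingers move at their own pace and stop on an object; "force" is the grip in N (left out, the last holds). Time passes only in rows, so rows that repeat a pose let the fingers close. It gives the time, the measured TCP pose, the force, the opening and the grip force at its end, in the units of the state.
- arm.state(): the state, without advancing time (a new reading comes with each control period).
- arm.snapshot(name): name is "side" or "top" or "wrist"; returns a dict with "color" (420x560x3 uint8, red, green, blue), "camera_matrix" (3x3 intrinsics, pixels), "R" (3x3) and "t" (3): a world point X has camera coordinates R X + t. Camera axes: x right, y down, z forward; pixel columns grow to the right and rows downward; lengths in m; the calibration is good to about 2 mm. A picture is of the moment at which its call begins. There is no depth.
- arm.close_job(): hands the job in; it is judged then, once.
The state is a dict: "time_s": time; "joint_positions": joint angles; "qd": joint speeds; "tau": joint torques, N m; "ee_pos": TCP position; "orientation": TCP orientation; "contact_force": force on the tool from outside, world axes, zero at the start; "ft_torque": the same for the moment, N m; "width": finger opening in m; "grasp_force": force on a finger pad.
Only numpy, scipy, OpenCV 4.12 (cv2) and the standard library are available. Lean on these libraries where they do the work, as an engineer would, in place of code of your own. Each camera call takes 0.05 s, during which the arm holds its last target. There are 200 camera calls.

### The job

Call the next guest at the portrait table: roll the knurled wheel of the guest-number counter by its edge until the 7 stands centred in the little window. Then lock it by turning the brass clamp cap clockwise until its screw is tight and its slip clutch lets go, slipping the cap some 30 degrees further, and let go with the 7 still in the window. Leave the ink jar, brush pot and sketchbook where they are.

Things in the scene. Friction and masses are not known exactly. Their poses are not given: they have to be found in the camera images.
- counter: guest-number counter fixed to the table: wooden case with a dark blue face sloping 32 deg, on a steel stand. Origin on the table under the wheel's middle; z up, x towards the case's back (away from the reader), y to the reader's left. In this frame the face's outward normal is n = (-0.530, 0, 0.848), up-slope is u = (0.848, 0, 0.530). Face 108 mm along u, y from -99 to +50 mm.
- axle (a point): middle of the wheel's axle, inside the case, at (0, 0, 75) mm in the counter's frame, axes as the counter's; the axle runs along y. The blue face plane lies 34 mm from it along n. Wheel: black rim with 30 steel knurl ridges, radius 46 mm over the ridges (44 between), 16 mm wide (y -8 to +8 mm), standing 12 mm proud of the face through a 72 mm long slot
- wheel (a joint): turn of the digit wheel in rad, no stops; digits 0.628 rad apart, digit k is centred in the window at k x 0.628 (7 at 4.398), plus or minus whole turns. Grows when the exposed edge moves up-slope. No detents; stays where left; needs 2.5 N along the rim (a fingertip pressing 10 N drags it without slip). Its white drum (radius 33 mm, left of the rim) carries black digits 14 mm high, upright for a reader at -x
- window (a point): middle of the digit window (24 mm along the slope x 20 mm, brass frame, brass index mark on its left), on the drum's surface, at (-17.5, 23, 103) mm in the counter's frame: just left of the knurled rim
- digit7 (a point): centre of the digit 7 on the drum's surface; it coincides with the window point when the 7 is centred
- cap_grip (a point): on the axis of the brass clamp cap, at the height to grip. The cap is a fluted cylinder 30 mm across and 26 mm high whose axis is the face normal n (point z points outward along n), standing on a steel collar 44 mm across; this point is 12 mm below the cap's top and 24 mm out from the blue face, at y = -58 mm in the counter's frame
- screw (a joint): turn of the clamp screw (the steel collar 44 mm across and 6 mm high under the cap, red mark) in rad: grows clockwise as seen by the reader, stops hard at 1.0 = tight; turns easily (0.02 Nm)
- cap (a joint): turn of the brass cap on its screw (slip of the clutch) in rad, clockwise positive; starts at 0. Turning the cap turns the screw with it until the screw is tight; above 0.10 Nm the clutch lets go, the cap slips on smoothly and this value grows. White mark on the cap's top. It stays where it is left.
- ink_jar: bystander: glass ink jar with a blue cap, 52 mm across, 55 mm high, loose; origin at the centre of its underside
- brush_pot: bystander: black pot 66 mm across and 85 mm high with brushes and pens up to 154 mm high, loose; origin at the centre of its underside
- sketchbook: bystander: kraft-paper sketchbook 150 x 105 x 14 mm lying flat, loose; origin at the centre of its underside

How it is judged:
By the outcome, as a careful person would: the job done as asked, in the order asked, and still so for the second after the job is handed in, with the robot touching nothing.
It also fails if it takes over 64 s, if anything falls off the work surface, if the arm or the gripper's body presses on something with over 40 N, if the wrist force passes 120 N, or if a joint passes its speed limit or range.

## Working session

There is one attempt and no reset: what is moved stays moved. The work goes in short steps, Python scripts to look and compute and a tool call to move; the robot and the scene stay as the last step left them, time stands still between calls to the robot, and variables do not carry over. Pictures are saved under pics/ and viewed, at most 10 in all, crops included, and the job is handed in when it is done.

Besides the shell and the picture viewer there is one more tool, called after "Emit:" as name(argument=value, ...), one argument or row to a line, values as JSON. move_arm: Moves the arm, as the interface text tells. Shifts and turns lie within -1 to 1; 1 stands for 1000 mm of shift or 45 degrees of turn. Its arguments: {"type":"object","properties":{"moves":{"type":"array","items":{"type":"array","items":{"type":"array","items":{"type":"number","minimum":-1,"maximum":1}}}},"force":{"type":"number"}},"required":["moves"]}

```bash
mkdir -p pics; ls
python3 - <<'E'
from station import arm
import cv2,numpy as np
for n in ("side","top"):
    s=arm.snapshot(n); cv2.imwrite(f"pics/{n}0.png",s["color"][:,:,::-1]); np.savez(f"{n}0.npz",**s)
    print(n,s["camera_matrix"].round(1).tolist(),s["R"].round(3).tolist(),s["t"].round(3).tolist())
print(arm.state(),arm.grasp_offset)
E
```

```text
pics
side [[498.0, 0.0, 280.2], [0.0, 498.0, 213.2], [0.0, 0.0, 1.0]] [[-0.988, -0.156, 0.017], [-0.131, 0.759, -0.638], [0.086, -0.632, -0.77]] [0.607, 0.128, 1.057]
top [[412.4, 0.0, 283.3], [0.0, 412.4, 204.7], [0.0, 0.0, 1.0]] [[0.007, -1.0, -0.003], [-0.996, -0.006, -0.09], [0.09, 0.004, -0.996]] [-0.001, 0.62, 0.863]
{'time_s': 0.1, 'joint_positions': array([ 1.06691118e+00,  8.78891489e-02,  1.37205757e+00, -1.88743556e-05,
        1.68359328e+00, -1.03099595e-01]), 'qd': array([-0.00080599, -0.0002625 , -0.00410553, -0.0018319 ,  0.0001342 ,
        0.00177532]), 'tau': array([ 1.47837542e-03, -3.41252375e+01, -3.03302479e+01,  7.19325221e-02,
        3.04533052e-02, -9.14111956e-05]), 'ee_pos': array([0.21435645, 0.50599068, 0.20443992]), 'orientation': array([-6.25238097e-01, -3.07816979e+00,  2.92737527e-03]), 'contact_force': array([-0.05846687,  0.20279122,  0.14388606]), 'ft_torque': array([ 0.00566424,  0.05351153, -0.00675906]), 'grasp_force': 0.0, 'width': 0.09392589431157611} 0.0188
```

View pics/side0.png

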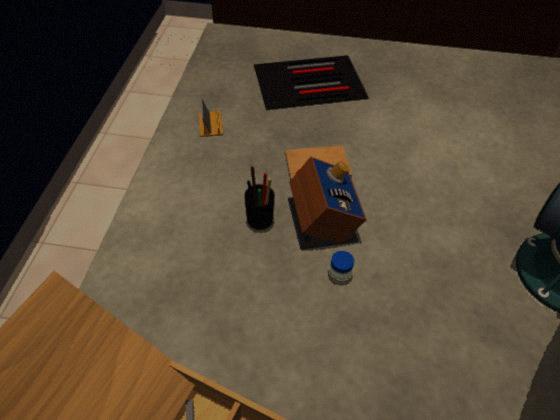

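View pics/top0.png

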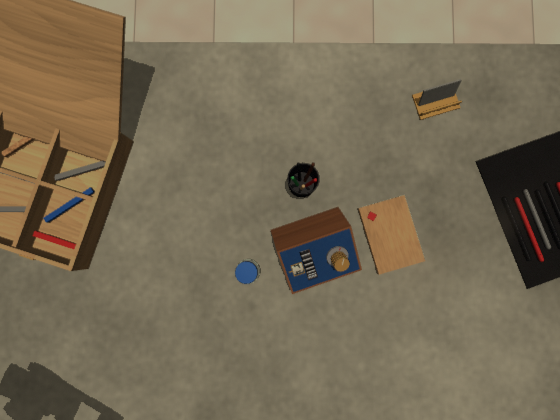

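The side view shows the counter near (328,195), with the pot at (259,205) and the jar at (342,265). In the top view the blue face is the quad around (320,262), the cap is at (340,261) and the wheel at (308,264). Next I'll fit the counter pose from the face corners.

```bash
cat > h.py <<'E'
import numpy as np,cv2
from scipy.optimize import least_squares
n=np.array([-.530,0,.848]);u=np.array([.848,0,.530]);ax=np.array([0,0,.075])
def proj(s,X):
    c=s["R"]@np.atleast_2d(X).T+s["t"].reshape(3,1); p=s["camera_matrix"]@c; return (p[:2]/p[2]).T
def world(p,X):
    c,q=np.cos(p[2]),np.sin(p[2]); return np.atleast_2d(X)@np.array([[c,-q,0],[q,c,0],[0,0,1]]).T+[p[0],p[1],0]
def order(q): # convex hull order
    a=q-q.mean(0); return q[np.argsort(np.arctan2(a[:,1],a[:,0]))]
def face(s,near):
    hsv=cv2.cvtColor(s["color"],cv2.COLOR_RGB2HSV)
    m=cv2.inRange(hsv,(100,120,25),(130,255,255))
    m=cv2.morphologyEx(m,cv2.MORPH_CLOSE,np.ones((3,3)))
    cs=[c for c in cv2.findContours(m,cv2.RETR_EXTERNAL,cv2.CHAIN_APPROX_NONE)[0] if cv2.contourArea(c)>30]
    for c in cs: print(cv2.contourArea(c),cv2.boundingRect(c))
    c=max([c for c in cs if np.hypot(*(np.array(near)-cv2.minAreaRect(c)[0]))<60],key=cv2.contourArea)
    h=cv2.convexHull(c)
    return order(cv2.approxPolyN(h,4,ensure_convex=True).reshape(-1,2).astype(float))
E
python3 - <<'E'
from h import *
t=np.load("top0.npz");s=np.load("side0.npz")
F=np.array([ax+.034*n+a*.054*u+[0,y,0] for a in(-1,1) for y in(-.099,.05)])
qt,qs=face(t,(320,262)),face(s,(340,190)); print(qt,qs)
def f(p): return (order(proj(t,world(p,F)))-qt).ravel()
r=least_squares(f,[.5,-.05,.2]); print(r.x,r.fun.round(1))
W=world(r.x,np.array([ax+.046*n,[-.0175,.023,.103],ax+.058*n+[0,-.058,0]]))
print(W.round(4)); print(proj(t,W).round(1),proj(s,W).round(1)); print(order(proj(s,world(r.x,F))).round(1))
o=[]
for k in(s,t):
    o.append(cv2.resize(k["color"][140:300,230:390,::-1],(400,400),interpolation=3))
cv2.imwrite("pics/z.png",np.hstack(o))
E
```

```text
343.0 (235, 262, 22, 22)
2800.0 (280, 230, 79, 61)
208.0 (44, 197, 38, 25)
34.0 (83, 188, 11, 7)
355.5 (331, 251, 23, 22)
737.0 (314, 159, 49, 58)
[[280. 252.]
 [349. 229.]
 [358. 269.]
 [293. 291.]] [[312. 155.]
 [348. 174.]
 [363. 216.]
 [328. 206.]]
[ 0.5123569  -0.04142397  0.32604186] [-3.6 -1.1  2.1 -3.   3.5  1.3 -1.8  2.9]
[[ 0.4893 -0.0492  0.114 ]
 [ 0.4884 -0.0252  0.103 ]
 [ 0.5018 -0.1062  0.1242]]
[[309.8 268.4]
 [297.1 268.4]
 [340.1 262.2]] [[344.  191.3]
 [342.9 203.4]
 [340.7 168.1]]
[[310.4 155. ]
 [348.  169. ]
 [366.  219.1]
 [325.9 206.5]]
```

View pics/z.png

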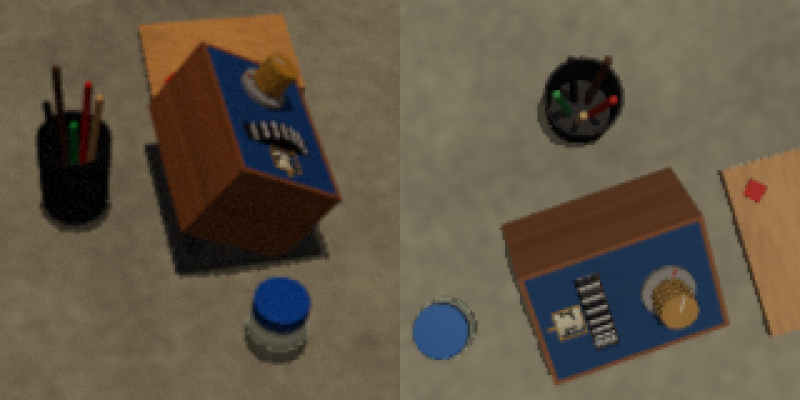

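The crops show the face as a quad with a wood border, at top-view corners (280,252), (350,228), (361,269) and (292,293). The cap is at about (340,260). The border insets the blue evenly, so the fit's centre and its 18.7° yaw should hold. Next I'll look from close up with the wrist camera.

Emit:
move_arm(
  moves=[
    [[1,0.1,-0.27,0.1,-1],[1,0.1,-0.27,0.1,-1],[1,0.1,-0.27,0.1,-1],[1,0.1,-0.27,0.1,-1],[1,0.1,-0.27,0.1,-1]],
  ],
)

```text
time_s: 0.72
ee_pos: [0.3148, 0.2345, 0.306]
orientation: [1.758, 2.603, 0.0]
contact_force: [0.4, -0.4, 0.3]
width: 0.094
grasp_force: 0.0
```

Emit:
move_arm(
  moves=[
    [[1,0.12,-0.28,0,-1],[1,0.12,-0.28,0,-1],[1,0.12,-0.28,0,-1],[1,0.12,-0.28,0,-1],[1,0.12,-0.28,0,-1]],
  ],
)

```text
time_s: 1.35
ee_pos: [0.4348, -0.0458, 0.305]
orientation: [-2.622, -1.73, 0.0]
contact_force: [0.6, -0.2, -0.6]
width: 0.0938
grasp_force: 0.0
```

Emit:
move_arm(
  moves=[
    [[-1,0,0,0,-1],[-1,0,0,0,-1],[-1,0,0,0,-1],[-1,0,0,0,-1],[-1,0,0,0,-1]],
  ],
)

```text
time_s: 1.98
ee_pos: [0.4344, -0.0436, 0.305]
orientation: [-3.083, -0.601, 0.001]
contact_force: [0.3, 0.5, 1.2]
width: 0.0473
grasp_force: 0.0
```

Run:
```python
from station import arm
import cv2,numpy as np
from h import *
s=arm.snapshot("wrist"); np.savez("w1.npz",**s); cv2.imwrite("pics/w1.png",s["color"][:,:,::-1])
st=arm.state(); print({k:np.round(st[k],3).tolist() for k in("time_s","joint_positions","ee_pos","orientation")})
W=world([ 0.51236,-0.04142,0.32604],np.array([ax+.046*n,[-.0175,.023,.103],ax+.072*n+[0,-.058,0]])); print(proj(s,W)); print(-s["R"].T@s["t"], s["R"].round(3))
```

```text
{'time_s': 2.025, 'joint_positions': [-0.23, -0.163, 1.417, -0.0, 1.889, 0.956], 'ee_pos': [0.434, -0.044, 0.305], 'orientation': [-3.083, -0.601, 0.001]}
[[306.5369717  138.33015541]
 [284.31762815 129.73602527]
 [366.65837025 157.58875711]]
[ 0.49742723 -0.01750145  0.48407417] [[ 0.376 -0.926  0.   ]
 [-0.901 -0.366  0.235]
 [-0.217 -0.089 -0.972]]
```

View pics/w1.png

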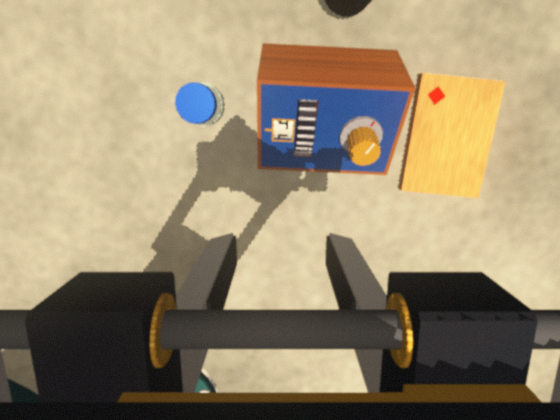

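The wrist view puts the window at about (284,130), the rim at (306,128) and the cap top at about (366,152). My pose predicts the window at (284,130). I'll zoom in on the digit and refine.

Run:
```python
from h import *
s=np.load("w1.npz")
cv2.imwrite("pics/z2.png",cv2.resize(s["color"][80:185,250:420,::-1],None,fx=4.5,fy=4.5,interpolation=2))
q=face(s,(335,130)); print(q)
t=np.load("top0.npz")
for b in(0,.004,.006):
    F=np.array([ax+.034*n+a*(.054-b)*u+[0,y,0] for a in(-1,1) for y in(-.099+b,.05-b)])
    r=least_squares(lambda p:(order(proj(s,world(p,F)))-q).ravel(),[.5,-.05,.3]); print(b,r.x.round(4),r.fun.round(1))
```

```text
7844.0 (262, 86, 146, 85)
1181.5 (176, 83, 40, 40)
[[262.  85.]
 [408.  92.]
 [382. 170.]
 [262. 165.]]
0 [ 0.5109 -0.0397  0.341 ] [-6.1 -3.9  6.8 -3.4  4.1  5.8 -5.   5. ]
0.004 [ 0.5121 -0.0393  0.3401] [-1.6 -1.2  1.5 -1.   1.6  1.9 -1.5  1.3]
0.006 [ 0.5127 -0.0391  0.3396] [ 0.5  0.2 -1.1  0.2  0.4  0.   0.3 -0.5]
```

View pics/z2.png

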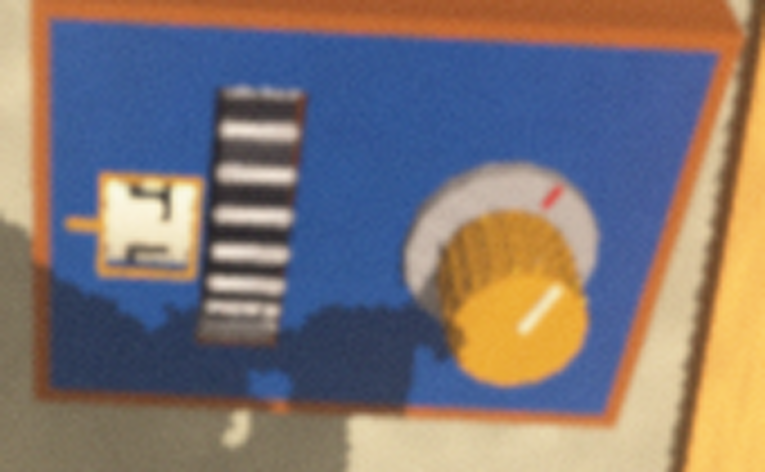

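Emit:
move_arm(
  moves=[
    [[-1,0,0,-0.05,-0.06],[-1,0,0,-0.1,-0.06],[-1,0,0,-0.14,-0.06],[-1,0,0,-0.14,-0.06]],
  ],
)

```text
time_s: 2.52
ee_pos: [0.432, -0.0429, 0.1619]
orientation: [-3.093, -0.53, 0.012]
contact_force: [0.2, -0.6, 0.8]
width: 0.0035
grasp_force: 0.0
```

```bash
cat > look.py <<'E'
import sys
from station import arm
from h import *
P=[.5125,-.040,.336]
def look(name,box=None,f=4,which="wrist"):
    s=arm.snapshot(which); np.savez(name+".npz",**s); im=s["color"][:,:,::-1]
    if box: x0,y0,x1,y1=box; im=cv2.resize(im[y0:y1,x0:x1],None,fx=f,fy=f,interpolation=2)
    cv2.imwrite(f"pics/{name}.png",im); st=arm.state()
    print({k:np.round(st[k],4).tolist() for k in("time_s","ee_pos","orientation","contact_force","width")})
    return s
E
python3 - <<'E'
from look import *
s=arm.snapshot("wrist")
W=world(P,[[-.0175,.023,.103],ax+.072*n+[0,-.058,0]]); p=proj(s,W); print(p)
x,y=p[0].astype(int)
s=look("w2",(x-45,max(y-45,0),x+135,max(y-45,0)+130),4.4)
q=face(s,(x+60,y+10)); print(q)
F=np.array([ax+.034*n+a*.048*u+[0,yy,0] for a in(-1,1) for yy in(-.093,.044)])
r=least_squares(lambda p:(order(proj(s,world(p,F)))-q).ravel(),[.5,-.05,.3]); print(r.x.round(4),r.fun.round(1))
E
```

```text
[[283.34395697 131.78759556]
 [424.2163767  171.53605398]]
{'time_s': 2.625, 'ee_pos': [0.4351, -0.0437, 0.1667], 'orientation': [3.0961, 0.5293, 0.0019], 'contact_force': [-0.0961, -0.6798, 0.5937], 'width': 0.0004}
228.5 (381, 175, 58, 15)
2706.0 (120, 71, 60, 60)
15493.5 (241, 62, 247, 128)
[[241.  62.]
 [489.  63.]
 [433. 191.]
 [251. 188.]]
[ 0.5128 -0.0389  0.3311] [ 2.   0.1 -2.7  1.4  0.1 -2.   0.7 -0.7]
```

View pics/w2.png

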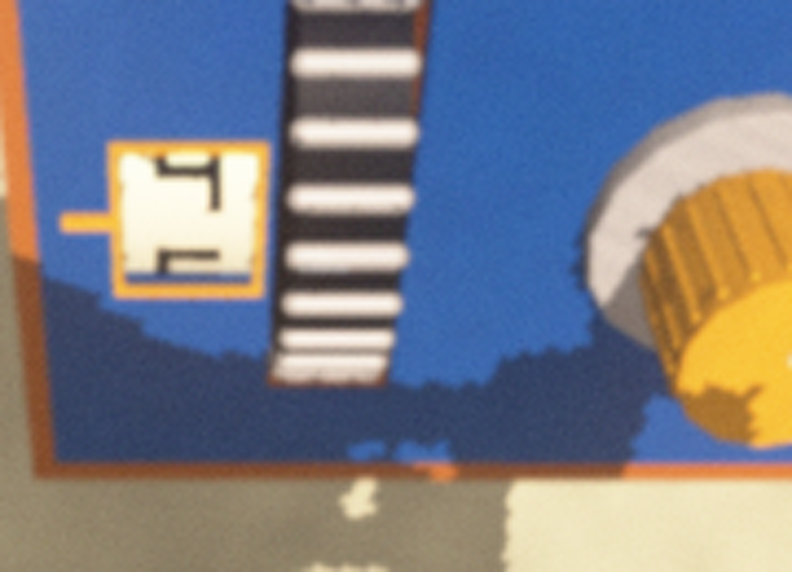

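The crop shows the bottom of a 4 above and the top of a 5 below the index at (85,222), so the wheel stands near 4.45 digits. It needs about +1.62 rad up-slope, which I'll do in two strokes.

```bash
cat > wp.py <<'E'
from h import *
P=[.5127,-.0392,.334]
def tcp(al,R,Y=-.002,half=.008):
    a=np.radians(al); return world(P,[-half-R*np.sin(a),Y,.075+R*np.cos(a)])[0]
E
python3 -c "
from wp import *
for R in(.052,.046,.044):
  print(R)
  for a in(56,46,36,26,16,8): print(a,tcp(a,R).round(4), (tcp(a,R)-tcp(56,R)).round(4))
from station import arm; print(arm.state()['ee_pos'],arm.state()['orientation'])"
```

```text
0.052
56 [ 0.4651 -0.0578  0.1041] [0. 0. 0.]
46 [ 0.4705 -0.056   0.1111] [0.0054 0.0019 0.007 ]
36 [ 0.4769 -0.0537  0.1171] [0.0119 0.0041 0.013 ]
26 [ 0.4843 -0.0512  0.1217] [0.0192 0.0067 0.0177]
16 [ 0.4923 -0.0484  0.125 ] [0.0272 0.0094 0.0209]
8 [ 0.499  -0.0461  0.1265] [0.0339 0.0118 0.0224]
0.046
56 [ 0.4698 -0.0562  0.1007] [0. 0. 0.]
46 [ 0.4745 -0.0546  0.107 ] [0.0048 0.0017 0.0062]
36 [ 0.4803 -0.0526  0.1122] [0.0105 0.0036 0.0115]
26 [ 0.4867 -0.0503  0.1163] [0.017  0.0059 0.0156]
16 [ 0.4938 -0.0479  0.1192] [0.024  0.0083 0.0185]
8 [ 0.4997 -0.0458  0.1206] [0.03   0.0104 0.0198]
0.044
56 [ 0.4713 -0.0557  0.0996] [0. 0. 0.]
46 [ 0.4759 -0.0541  0.1056] [0.0046 0.0016 0.006 ]
36 [ 0.4814 -0.0522  0.1106] [0.01   0.0035 0.011 ]
26 [ 0.4876 -0.05    0.1145] [0.0162 0.0056 0.0149]
16 [ 0.4943 -0.0477  0.1173] [0.023  0.008  0.0177]
8 [ 0.5    -0.0457  0.1186] [0.0287 0.01   0.019 ]
[ 0.43511375 -0.04365761  0.16670753] [3.09607459e+00 5.29285860e-01 1.88509897e-03]
```

Emit:
move_arm(
  moves=[
    [[-1,0.03,-0.014,-0.03,0],[-1,0.03,-0.014,-0.062,0],[-1,0.035,-0.012,-0.065,0],[-1,0.035,-0.012,-0.065,0]],
  ],
  force=30,
)

```text
time_s: 3.12
ee_pos: [0.4692, -0.0558, 0.1022]
orientation: [3.096, 0.528, -0.003]
contact_force: [-5.0, -0.0, 0.3]
width: 0.0004
grasp_force: 2.3
```

Emit:
move_arm(
  moves=[
    [[-1,0.001,0.0,-0.001,0],[-1,0.0055,0.002,0.005,0],[-1,0.011,0.004,0.01,0]],
  ],
)

```text
time_s: 3.5
ee_pos: [0.4811, -0.0517, 0.1135]
orientation: [3.096, 0.528, 0.002]
contact_force: [-3.5, -0.8, 0.3]
width: 0.0006
grasp_force: 1.5
```

Emit:
move_arm(
  moves=[
    [[-1,0.003,0.001,0.0,0],[-1,0.0065,0.002,0.002,0],[-1,0.0135,0.0045,0.004,0]],
  ],
)

```text
time_s: 3.88
ee_pos: [0.4955, -0.0475, 0.118]
orientation: [3.094, 0.527, 0.006]
contact_force: [-4.5, -0.7, 7.8]
width: 0.0008
grasp_force: 5.1
```

Run:
```python
from look import *
s=arm.snapshot("wrist")
p=proj(s,world(P,[-.0175,.023,.103]))[0]; print(p)
x,y=p.astype(int); y0=max(y-40,0)
s=look("w3",(x-45,y0,x+115,y0+100),4.5)
```

```text
[238.48034241 239.56711189]
{'time_s': 3.975, 'ee_pos': [0.4965, -0.0472, 0.1183], 'orientation': [3.0945, 0.5282, 0.0091], 'contact_force': [-3.4614, -0.6438, 7.024], 'width': 0.0002}
```

View pics/w3.png

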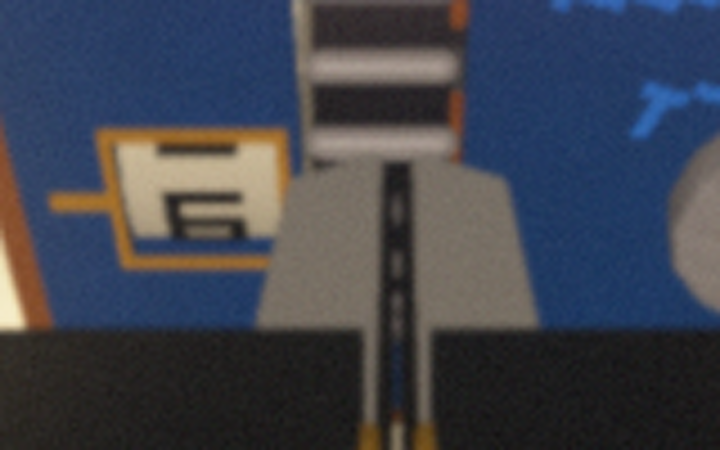

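The window now shows the bar of the 5's foot at about y=150 and the 6 with its top at about y=197. The wheel therefore moved about +0.78 rad, with about 0.84 still to go. I'll repeat the stroke.

Emit:
move_arm(
  moves=[
    [[-1,0,0,0.015,0],[-1,-0.031,-0.01,0.01,0],[-1,-0.0295,-0.01,-0.011,0],[-1,-0.0245,-0.0085,-0.014,0],[-1,-0.0235,-0.0085,-0.015,0]],
  ],
)

```text
time_s: 4.6
ee_pos: [0.4694, -0.0559, 0.1009]
orientation: [3.097, 0.528, -0.007]
contact_force: [-8.7, -0.6, 6.8]
width: 0.0005
grasp_force: 4.3
```

Emit:
move_arm(
  moves=[
    [[-1,0.0045,0.002,0.006,0],[-1,0.01,0.004,0.01,0],[-1,0.0135,0.005,0.011,0],[-1,0.0165,0.006,0.0125,0],[-1,0.02,0.007,0.0135,0]],
  ],
)

```text
time_s: 5.22
ee_pos: [0.4908, -0.0485, 0.1161]
orientation: [3.096, 0.528, 0.0]
contact_force: [-8.4, 0.3, 12.3]
width: 0.0002
grasp_force: 7.2
```

```bash
cat > win.py <<'E'
from look import *
def prof(s,P):
    # drum surface patch: rows = arc from window centre (mm, + up-slope), cols = y; dark=digit
    arcs=np.arange(11,-11.1,-1); ys=np.arange(31.5,14,-1)/1000
    g=cv2.cvtColor(s["color"],cv2.COLOR_RGB2GRAY).astype(np.float32)
    a0=np.arctan2(-.0175,.028)
    for a in arcs:
        th=a0+a/33
        X=np.stack([.033*np.sin(th)+0*ys,ys,.075+.033*np.cos(th)+0*ys],1)
        q=proj(s,world(P,X)).astype(np.float32)
        v=cv2.remap(g,q[None,:,0],q[None,:,1],1)[0]
        print("%4d "%a,"".join("#" if k<55 else "+" if k<90 else "." for k in v), int(v.mean()))
E
python3 -c "
from win import *
P=[.5127,-.0392,.334]
s=look('w4'); print(proj(s,world(P,[-.0175,.023,.103]))); prof(s,P)"
```

```text
{'time_s': 5.275, 'ee_pos': [0.4916, -0.0482, 0.1165], 'orientation': [3.0963, 0.5284, 0.0025], 'contact_force': [-7.419, 0.3584, 11.9058], 'width': 0.0008}
[[237.82398518 231.71672769]]
  11  ++++++++++++++++++ 64
  10  .................. 95
   9  .................. 119
   8  .................. 137
   7  ....++......++.... 151
   6  ....++......++.... 153
   5  ....++......++.... 145
   4  ....+#+....+#+.... 121
   3  ....+########+.... 105
   2  ......+........... 129
   1  .................. 161
   0  .................. 173
  -1  .................. 173
  -2  .................. 171
  -3  .................. 167
  -4  .................. 150
  -5  .................. 125
  -6  ....++++++++++.... 109
  -7  ....++++++++#+.... 109
  -8  ............#+.... 121
  -9  ............#+.... 132
 -10  ............#+.... 135
 -11  ............#+.... 134
```

The drum rows show the 6's foot at +3 mm and the 7's top at −6 mm. The 7's centre is about 12 mm below the index, so about 0.36 rad remains. One shorter stroke should cover it.

Emit:
move_arm(
  moves=[
    [[-1,0,0,0.015,0],[-1,-0.0205,-0.007,0.012,0],[-1,-0.0205,-0.007,-0.0025,0],[-1,-0.0155,-0.0055,-0.008,0],[-1,-0.015,-0.0055,-0.0085,0]],
  ],
)

```text
time_s: 5.9
ee_pos: [0.4735, -0.0545, 0.1043]
orientation: [3.097, 0.528, -0.012]
contact_force: [-9.9, -0.6, 9.9]
width: 0.0
grasp_force: 5.5
```

Emit:
move_arm(
  moves=[
    [[-1,0.0025,0.001,0.0025,0],[-1,0.0055,0.002,0.0045,0],[-1,0.009,0.003,0.006,0],[-1,0.0115,0.004,0.0073,0],[-1,0.0115,0.004,0.0073,0]],
  ],
)

```text
time_s: 6.52
ee_pos: [0.4853, -0.0505, 0.1137]
orientation: [3.096, 0.528, -0.009]
contact_force: [-12.0, -1.5, 14.4]
width: 0.0003
grasp_force: 8.4
```

```bash
python3 -c "
from win import *
P=[.5127,-.0392,.334]
s=look('w5'); prof(s,P)"
```

```text
{'time_s': 6.575, 'ee_pos': [0.4853, -0.0505, 0.1137], 'orientation': [3.0963, 0.5276, -0.0091], 'contact_force': [-11.8149, -1.5257, 15.5653], 'width': 0.0004}
  11  ++++++++++++++++++ 64
  10  .................. 92
   9  .................. 119
   8  .................. 152
   7  .................. 176
   6  .................. 149
   5  ....++##++###+.... 111
   4  .....+++++++#+.... 118
   3  ............++.... 148
   2  ............++.... 162
   1  ............++.... 162
   0  ............++.... 160
  -1  ............++.... 157
  -2  ............++.... 156
  -3  ............++.... 155
  -4  ............++.... 154
  -5  ............++.... 152
  -6  ............#+.... 150
  -7  ............++.... 148
  -8  ............++.... 147
  -9  .................. 149
 -10  .................. 149
 -11  .................. 147
```

The 7 spans +6 to −8.5 mm on the drum, so it sits about 1.3 mm low. I'll calibrate the zero against the brass frame and index mark.

Run:
```python
from win import *
P=[.5127,-.0392,.334]
s=np.load('w5.npz')
hsv=cv2.cvtColor(s["color"],cv2.COLOR_RGB2HSV)
for Y in(.018,.023,.028,.0375,.039):
    o=""
    for a in np.arange(18,-18.1,-.75):
        q=proj(s,world(P,ax+.0345*n+a/1000*u+[0,Y,0]))[0].round().astype(int); h=hsv[q[1],q[0]]
        o+="G" if 8<h[0]<28 and h[1]>110 else "b" if 95<h[0]<130 and h[1]>90 else "."
    print(Y,o)
```

```text
0.018 bbbbbb.GGG...........................bb...GG...bb
0.023 bbbbbb.GGG...........................bb...GG...bb
0.028 bbbbbb.GGG...........................bb...GG...bb
0.0375 bbbbbbbbbbbbbbbbbbbbbb..GGGGG.bbbbbbbbbbbbbbbbbbb
0.039 bbbbbbbbbbbbbbbbbbbbbb..GGGGG.bbbbbbbbbbbbbbbbbbb
```

Emit:
move_arm(
  moves=[
    [[-1,-0.006,-0.002,0.008,0],[-1,-0.03,-0.01,0.05,0],[-1,-0.09,-0.03,0.06,0],[-1,-0.09,-0.03,0.06,0],[-1,-0.09,-0.03,0.06,0]],
  ],
)

```text
time_s: 7.2
ee_pos: [0.3979, -0.0799, 0.1716]
orientation: [-3.097, -0.527, -0.002]
contact_force: [-0.0, -0.0, 0.4]
width: 0.0006
grasp_force: 0.0
```

```bash
cat >> win.py <<'E'
def frame(s,P):
    hsv=cv2.cvtColor(s["color"],cv2.COLOR_RGB2HSV)
    A=np.arange(20,-20.1,-.5)
    for Y in(.018,.023,.028,.0375,.039):
        q=proj(s,world(P,ax+.034*n+A[:,None]/1000*u+[0,Y,0])).round().astype(int)
        h=hsv[q[:,1].clip(0,419),q[:,0].clip(0,559)].astype(int)
        print(Y,"".join("G" if 8<k[0]<28 and k[1]>110 else "b" if 95<k[0]<130 and k[1]>90 else "." for k in h))
        m=np.array([8<k[0]<28 and k[1]>110 for k in h]); print(A[m])
E
python3 - <<'E'
from win import *
s=look('w6'); print(proj(s,world(P,[-.0175,.023,.103])))
q=face(s,(300,80)); print(q)
F=np.array([ax+.034*n+a*.048*u+[0,yy,0] for a in(-1,1) for yy in(-.093,.044)])
r=least_squares(lambda p:(order(proj(s,world(p,F)))-q).ravel(),[.5,-.05,.3]); print(r.x.round(4),r.fun.round(1))
P=[.5127,-.0392,.334]
frame(s,P); prof(s,P)
E
```

```text
{'time_s': 7.25, 'ee_pos': [0.398, -0.0798, 0.1713], 'orientation': [-3.0963, -0.5279, -0.0003], 'contact_force': [-0.3126, -0.0673, 0.7154], 'width': 0.0004}
[[246.45090079  62.25452088]]
2934.0 (88, 8, 61, 64)
27002.0 (202, 0, 243, 128)
[[202.   0.]
 [444.   0.]
 [407. 127.]
 [220. 127.]]
[ 0.5047 -0.0413  0.3412] [-1.3 -6.5  2.3 -7.2 -2.7  9.9  1.4 10.4]
0.018 bbbbbbbbbbbbbb..GG................................................GGGG.bbbbbbbbbb
[ 12.   11.5 -13.  -13.5 -14.  -14.5]
0.023 bbbbbbbbbbbbbbb.GG................................................GGGG.bbbbbbbbbb
[ 12.   11.5 -13.  -13.5 -14.  -14.5]
0.028 bbbbbbbbbbbbb...GG................................................GGGG.bbbbbbbbbb
[ 12.   11.5 -13.  -13.5 -14.  -14.5]
0.0375 bbbbbbbbbbbbbbbbbbbbbbbbbbbbbbbbbbbbbbb.GGGGG.bbbbbbbbbbbbbbbbbbbbbbbbbbbbbbbbbbb
[ 0.  -0.5 -1.  -1.5 -2. ]
0.039 bbbbbbbbbbbbbbbbbbbbbbbbbbbbbbbbbbbbbbb.GGGGG...bbbbbbbbbbbbbbbbbbbbbbbbbbbbbbbbb
[ 0.  -0.5 -1.  -1.5 -2. ]
  11  .................. 178
  10  .................. 202
   9  .................. 232
   8  .................. 246
   7  .................. 245
   6  .................. 214
   5  ........+...+..... 163
   4  .................. 198
   3  .................. 225
   2  .................. 228
   1  .................. 228
   0  .................. 226
  -1  .................. 224
  -2  .................. 222
  -3  .................. 220
  -4  .................. 219
  -5  .................. 218
  -6  .................. 215
  -7  .................. 215
  -8  .................. 220
  -9  .................. 221
 -10  .................. 219
 -11  .................. 216
```

The 7 sits within about 0.5 mm (1°) of the index mark, so the wheel is done. Before gripping the cap I'll check its position by its brass colour.

Run:
```python
from h import *
P=[.5127,-.0392,.334]
for f in("w1","w2","w6"):
    s=np.load(f+".npz"); hsv=cv2.cvtColor(s["color"],cv2.COLOR_RGB2HSV)
    m=cv2.inRange(hsv,(14,140,90),(28,255,255))
    t=proj(s,world(P,[ax+.072*n+[0,-.058,0],ax+.046*n+[0,-.058,0]]))
    x,y=t[0].astype(int); k=np.zeros_like(m); k[max(0,y-45):y+45,x-45:x+45]=255
    c=max(cv2.findContours(m&k,0,2)[0],key=cv2.contourArea)
    a=np.linspace(0,6.283,90)[:,None]; v=np.array([0,1,0])
    R=[ax+h*n+.015*(np.cos(a)*u+np.sin(a)*v)+[0,-.058,0] for h in(.046,.072)]
    pr=proj(s,world(P,np.vstack(R)))
    print(f,"seen",cv2.boundingRect(c),"pred",pr.min(0).round(1),(pr.max(0)-pr.min(0)).round(1))
for psi in(0,):
    print(world(P,[[-.032,-.058,.118]]))
```

```text
w1 seen (348, 127, 32, 38) pred [346.7 127.6] [34.2 40.3]
w2 seen (384, 128, 59, 59) pred [383.6 126.1] [62.  65.5]
w6 seen (350, 46, 56, 65) pred [349.2  46.6] [59.4 67.8]
[[ 0.50148219 -0.10448523  0.118     ]]
```

Emit:
move_arm(
  moves=[
    [[0,0,0,0.02,0.2],[0,0.05,-0.012,0.02,0.4],[0,0.104,-0.024,0.02,0.71],[0,0.104,-0.024,0.02,0.71],[0,0.104,-0.024,0.02,0.71]],
  ],
)

```text
time_s: 7.88
ee_pos: [0.5022, -0.1035, 0.1897]
orientation: [-2.829, -1.359, 0.004]
contact_force: [0.2, 0.2, -0.2]
width: 0.0456
grasp_force: 0.0
```

Emit:
move_arm(
  moves=[
    [[0,0,0,-0.03,0],[0,0,0,-0.055,0],[0,0,0,-0.074,0],[0,0,0,-0.074,0]],
  ],
)

```text
time_s: 8.38
ee_pos: [0.5004, -0.1035, 0.1167]
orientation: [-2.831, -1.358, 0.002]
contact_force: [0.4, -0.5, 0.6]
width: 0.0469
grasp_force: 0.0
```

Emit:
move_arm(
  moves=[
    [[-1,0,0,0,0],[-1,0,0,0,0],[-1,0,0,0,0],[-1,0,0,0,0]],
  ],
  force=20,
)

```text
time_s: 8.88
ee_pos: [0.5023, -0.1046, 0.1188]
orientation: [2.83, 1.358, 0.004]
contact_force: [3.1, -1.9, 0.3]
width: 0.0326
grasp_force: 18.8
```

```bash
python3 -c "
from look import *
look('c1'); print(arm.state()['ft_torque'],arm.state()['grasp_force'])"
```

```text
{'time_s': 8.925, 'ee_pos': [0.5023, -0.1045, 0.1188], 'orientation': [2.83, 1.3582, 0.004], 'contact_force': [4.5558, -1.6408, 0.7528], 'width': 0.0325}
[-0.42087515 -0.7362845  -0.06897783] 18.830822110176086
```

Emit:
move_arm(
  moves=[
    [[-1,0,0,0,-0.15],[-1,0,0,0,-0.3],[-1,0,0,0,-0.45],[-1,0,0,0,-0.6],[-1,0,0,0,-0.7]],
  ],
)

```text
time_s: 9.55
ee_pos: [0.5019, -0.1045, 0.1188]
orientation: [3.094, 0.535, 0.003]
contact_force: [3.2, -2.9, 0.2]
width: 0.0296
grasp_force: 19.9
```

Emit:
move_arm(
  moves=[
    [[-1,0,0,0,-0.15],[-1,0,0,0,-0.3],[-1,0,0,0,-0.45],[-1,0,0,0,-0.6],[-1,0,0,0,-0.68]],
  ],
)

```text
time_s: 10.18
ee_pos: [0.5007, -0.1041, 0.1194]
orientation: [3.127, -0.298, -0.001]
contact_force: [-1.3, -1.9, 5.4]
width: 0.0319
grasp_force: 21.3
```

```bash
python3 -c "
from look import *
look('c2'); print(arm.state()['ft_torque'],arm.state()['grasp_force'])"
```

```text
{'time_s': 10.225, 'ee_pos': [0.5007, -0.1042, 0.1194], 'orientation': [3.1267, -0.3008, -0.0004], 'contact_force': [-1.1332, -1.9909, 6.795], 'width': 0.0316}
[0.08880115 0.379375   0.16249721] 21.065070927143097
```

Emit:
move_arm(
  moves=[
    [[0,0,0,0,0],[0,0,0,0,0],[0,0,0,0.04,0],[0,0,0,0.075,0]],
  ],
)

```text
time_s: 10.72
ee_pos: [0.5003, -0.1035, 0.1928]
orientation: [-3.127, 0.295, 0.005]
contact_force: [0.1, 0.1, -0.2]
width: 0.0468
grasp_force: 0.0
```

Emit:
move_arm(
  moves=[
    [[0,-0.05,0.01,0,0.2],[0,-0.104,0.024,0,0.4],[0,-0.104,0.024,0,0.67],[0,-0.104,0.024,0,0.67]],
  ],
)

```text
time_s: 11.22
ee_pos: [0.3964, -0.0797, 0.1926]
orientation: [-3.097, -0.527, 0.0]
contact_force: [-0.2, 0.6, -0.3]
width: 0.0466
grasp_force: 0.0
```

```bash
cat > marks.py <<'E'
from h import *
P=[.5127,-.0392,.334]
def ray(s,px,h):
    # pixel -> (u,y) mm from cap axis, on plane h out from axle along n (counter frame)
    R,t=s["R"],s["t"]; c=-R.T@t; d=R.T@np.linalg.inv(s["camera_matrix"])@[px[0],px[1],1]
    cy,sy=np.cos(P[2]),np.sin(P[2]); M=np.array([[cy,sy,0],[-sy,cy,0],[0,0,1]])
    c=M@(c-[P[0],P[1],0])-ax; d=M@d; X=c+d*(h-c@n)/(d@n)
    return np.array([X@u,X[1]+.058])*1000
def marks(s):
    hsv=cv2.cvtColor(s["color"],cv2.COLOR_RGB2HSV)
    g,v=np.meshgrid(np.arange(560),np.arange(420))
    t=proj(s,world(P,ax+.072*n+[0,-.058,0]))[0]; b=proj(s,world(P,ax+.040*n+[0,-.058,0]))[0]; k=np.linalg.norm(proj(s,world(P,ax+.072*n+[0,-.043,0]))[0]-t)
    w=(hsv[...,1]<110)&(hsv[...,2]>150)&(np.hypot(g-t[0],v-t[1])<.8*k)
    r=((hsv[...,0]<6)|(hsv[...,0]>172))&(hsv[...,1]>120)&(hsv[...,2]>80)&(np.hypot(g-b[0],v-b[1])<1.5*k)
    for nm,m,h in(("white",w,.072),("red",r,.040)):
        if m.sum()<3: print(nm,"none",m.sum());continue
        p=ray(s,(g[m].mean(),v[m].mean()),h); print(nm,m.sum(),"u,y",p.round(1),"cw deg from up-slope",np.degrees(np.arctan2(-p[1],p[0])).round(1))
E
python3 -c "
from look import *
from marks import marks
marks(np.load('w1.npz')); s=look('c3'); marks(s)
t=proj(s,world(P,[-.0175,-.02,.11]))[0].astype(int); print(t)
cv2.imwrite('pics/c3z.png',cv2.resize(s['color'][0:170,t[0]-110:t[0]+110,::-1],None,fx=3.4,fy=3.4,interpolation=2))"
```

```text
white 38 u,y [ 0.6 -3. ] cw deg from up-slope 78.7
red 7 u,y [16.7 -8.1] cw deg from up-slope 25.9
{'time_s': 11.275, 'ee_pos': [0.3969, -0.0799, 0.1926], 'orientation': [-3.0969, -0.526, 0.0006], 'contact_force': [-0.6963, -0.251, -0.4887], 'width': 0.0473}
white 76 u,y [ 1.1 -5.1] cw deg from up-slope 77.7
red 26 u,y [  9.7 -15.7] cw deg from up-slope 58.3
[312  63]
```

View pics/c3z.png

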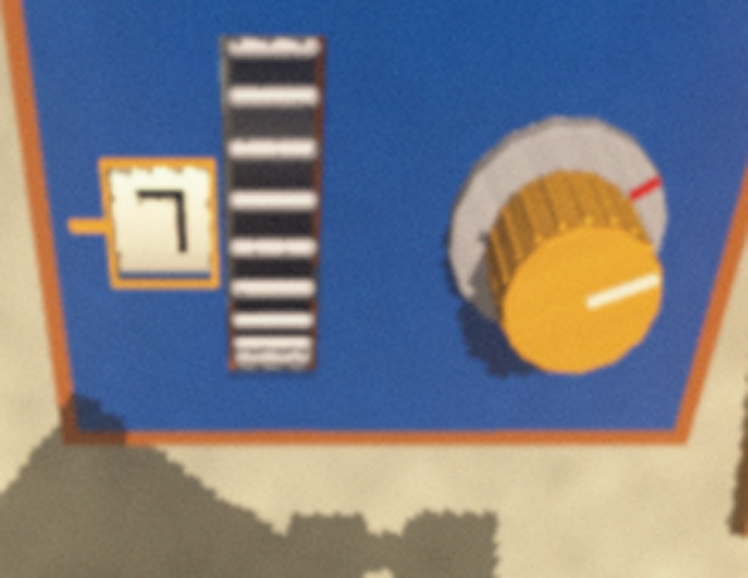

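The 7 spans y=188–253 in the crop, centred in its frame (158–290), with the index at y=226. The red and white marks both turned roughly 30° clockwise. I'll measure the mark directions by line fit and then regrip with more force.

```bash
python3 - <<'E'
import re
t=open("marks.py").read()
t=t.replace("""p=ray(s,(g[m].mean(),v[m].mean()),h); print(nm,m.sum(),"u,y",p.round(1),"cw deg from up-slope",np.degrees(np.arctan2(-p[1],p[0])).round(1))""",
"""Q=np.array([ray(s,p,h) for p in zip(g[m],v[m])]); p=Q.mean(0); d=np.linalg.svd(Q-p)[2][0]; d=d*np.sign(d@p)
        print(nm,m.sum(),"u,y",p.round(1),"cw deg: pos %.0f dir %.0f"%tuple(np.degrees(np.arctan2(-x[1],x[0])) for x in(p,d)))""")
open("marks.py","w").write(t)
E
python3 -c "
from marks import *
for f in('w1','w2','w6','c3'): print(f); marks(np.load(f+'.npz'))"
```

```text
w1
white 38 u,y [ 0.4 -3. ] cw deg: pos 82 dir -4
red 7 u,y [16.7 -8.1] cw deg: pos 26 dir 30
w2
white 185 u,y [-3.3 -3.1] cw deg: pos 137 dir 173
red 26 u,y [16.1 -8.1] cw deg: pos 27 dir 24
w6
white 93 u,y [ 2.4 -2.9] cw deg: pos 51 dir -14
red 32 u,y [16.3 -8. ] cw deg: pos 26 dir 23
c3
white 76 u,y [ 1.  -5.1] cw deg: pos 79 dir 6
red 26 u,y [  9.7 -15.7] cw deg: pos 58 dir 50
```

Emit:
move_arm(
  moves=[
    [[0,0.05,-0.012,0,0.2],[0,0.104,-0.024,0,0.4],[0,0.104,-0.024,0,0.7],[0,0.104,-0.024,-0.02,0.7],[0,0.104,-0.024,-0.045,0.7]],
  ],
)

```text
time_s: 11.9
ee_pos: [0.5023, -0.1043, 0.147]
orientation: [-2.839, -1.345, 0.0]
contact_force: [0.6, 0.4, -0.2]
width: 0.0472
grasp_force: 0.0
```

Emit:
move_arm(
  moves=[
    [[0,0,0,-0.031,0],[0,0,0,-0.031,0],[-1,0,0,-0.031,0],[-1,0,0,-0.031,0],[-1,0,0,-0.031,0]],
  ],
  force=40,
)

```text
time_s: 12.52
ee_pos: [0.5024, -0.1049, 0.117]
orientation: [2.835, 1.346, 0.003]
contact_force: [4.2, -3.3, -4.0]
width: 0.0321
grasp_force: 37.4
```

Emit:
move_arm(
  moves=[
    [[-1,0,0,0,0],[-1,0,0,0,-0.1],[-1,0,0,0,-0.2],[-1,0,0,0,-0.3],[-1,0,0,0,-0.4]],
  ],
)

```text
time_s: 13.15
ee_pos: [0.5004, -0.1054, 0.1182]
orientation: [3.013, 0.882, -0.003]
contact_force: [-2.5, -3.9, 3.0]
width: 0.03
grasp_force: 38.6
```

Emit:
move_arm(
  moves=[
    [[-1,0,0,0,-0.15],[-1,0,0,0,-0.3],[-1,0,0,0,-0.45],[-1,0,0,0,-0.6],[-1,0,0,0,-0.75]],
  ],
)

```text
time_s: 13.78
ee_pos: [0.5008, -0.1035, 0.1181]
orientation: [-3.14, 0.029, 0.001]
contact_force: [-1.2, -2.0, 4.3]
width: 0.0298
grasp_force: 42.2
```

```bash
python3 -c "
from station import arm
s=arm.state();print(s['ft_torque'],s['contact_force'],s['ee_pos'],s['width'])"
```

```text
[0.82152211 0.47092538 0.88574455] [-1.22155809 -1.98943309  4.26459017] [ 0.50079081 -0.10347641  0.1181275 ] 0.02981279147055208
```

Emit:
move_arm(
  moves=[
    [[-1,0,0,0,-0.15],[0,0,0,0,-0.15],[0,0,0,0,-0.15],[0,0,0,0.04,-0.15],[0,0,0,0.075,-0.15]],
  ],
)

```text
time_s: 14.4
ee_pos: [0.5006, -0.1036, 0.1922]
orientation: [-3.134, 0.209, 0.003]
contact_force: [0.5, -0.2, -0.4]
width: 0.0471
grasp_force: 0.0
```

Emit:
move_arm(
  moves=[
    [[0,-0.05,0.01,0,0.2],[0,-0.104,0.024,0,0.4],[0,-0.104,0.024,0,0.6],[0,-0.104,0.024,0,0.6]],
  ],
)

```text
time_s: 14.9
ee_pos: [0.3966, -0.0797, 0.1919]
orientation: [-3.097, -0.525, -0.001]
contact_force: [0.7, -0.5, -0.0]
width: 0.0469
grasp_force: 0.0
```

```bash
sed -i 's/(hsv\[...,1\]<110)&(hsv\[...,2\]>150)/(hsv[...,1]<120)\&(hsv[...,2]>225)/' marks.py; python3 -c "
from look import *
from marks import marks
s=look('c4')
for f in('w1','w6','c3','c4'): print(f); marks(np.load(f+'.npz'))
from win import prof,frame
frame(s,[.5127,-.0392,.334])
"
```

```text
{'time_s': 14.95, 'ee_pos': [0.3971, -0.0799, 0.1919], 'orientation': [-3.0975, -0.5239, -0.0004], 'contact_force': [-0.1361, 0.2305, 0.3779], 'width': 0.0473}
w1
white 25 u,y [ 8.  -1.7] cw deg: pos 12 dir 23
red 7 u,y [16.7 -8.1] cw deg: pos 26 dir 30
w6
white 74 u,y [ 6.6 -1.4] cw deg: pos 12 dir 24
red 32 u,y [16.3 -8. ] cw deg: pos 26 dir 23
c3
white 67 u,y [ 3.9 -4.7] cw deg: pos 51 dir 67
red 26 u,y [  9.7 -15.7] cw deg: pos 58 dir 50
c4
white 75 u,y [ 0.2 -6. ] cw deg: pos 88 dir 101
red 26 u,y [ 10.  -15.3] cw deg: pos 57 dir 55
0.018 bbbbbbbbbbbbbb.GGGG................................................GGG.bbbbbbbbbb
[ 12.5  12.   11.5  11.  -13.5 -14.  -14.5]
0.023 bbbbbbbbbbbbbb.GGG.................................................GGG.bbbbbbbbbb
[ 12.5  12.   11.5 -13.5 -14.  -14.5]
0.028 bbbbbbbbbbbbbb.GGGG................................................GGG.bbbbbbbbbb
[ 12.5  12.   11.5  11.  -13.5 -14.  -14.5]
0.0375 bbbbbbbbbbbbbbbbbbbbbbbbbbbbbbbbbbbbbbb.GGGGGG.bbbbbbbbbbbbbbbbbbbbbbbbbbbbbbbbbb
[ 0.  -0.5 -1.  -1.5 -2.  -2.5]
0.039 bbbbbbbbbbbbbbbbbbbbbbbbbbbbbbbbbbbbbbb.GGGGGG.bbbbbbbbbbbbbbbbbbbbbbbbbbbbbbbbbb
[ 0.  -0.5 -1.  -1.5 -2.  -2.5]
```

```bash
python3 -c "
import numpy as np,cv2
s=np.load('c4.npz')
cv2.imwrite('pics/c4z.png',cv2.resize(s['color'][0:170,202:422,::-1],None,fx=3.4,fy=3.4,interpolation=2))"
```

```text
(no output)
```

View pics/c4z.png

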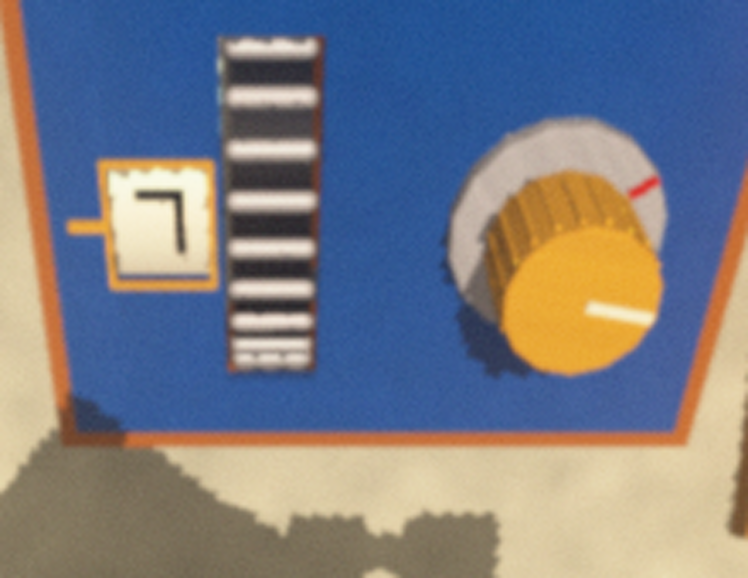

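The 7 is centred in its frame, spanning y=188–253. The red mark has not moved since the last stroke (650,187), so the screw is tight. The white mark has gone on about 35°, to (655,318). The arm is clear of everything.

```bash
python3 -c "
from station import arm
print(arm.close_job())"
```

```text
the job is handed in; nothing more can be done
None
```

I handed the job in at about 15 s: the 7 is centred in the window, the clamp is tight, the cap slipped about 40–45° past tight (you asked for some 30°), and the arm never went near the jar, pot or sketchbook.

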